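# Bring the reading camera over the gauge under test

## Robot

A 6-joint arm with a two-finger parallel gripper is mounted at the origin on the work surface. World frame = base frame: x ahead of the robot, y to its left, z up, the work surface at z = 0. Lengths are in m, angles in rad, forces in N, time in s.
With the tool pointing down it reaches from about 0.325 to 0.875 m from the base axis. Payload 4.4 kg.
Tool frame: the origin (TCP) lies on the centre line of the jaws, within the pads' length; the fingertips stand 25 mm ahead of it and the grasp point (between the pads) lies 6 mm ahead of it; y points along the fingers, z is the direction in which the jaws open and shut, and the axes are right-handed (so a half turn about y gives the same grasp; the last joint's range is limited). The gripper opens to 85 mm and grips with 20 to 120 N. Pads are 22 mm wide; open, the fingers measure 114 mm over their backs; the gripper's body (76 mm by 85 mm) begins 54 mm behind the grasp point. The pads swing forward as they close: fully open they stand 13 mm farther back than shut.
Start: joints at [-0.15, 0.207, 1.542, -0, 1.393, -0.15], TCP at [0.575, -0, 0.256] pointing down, gripper open.
Joint ranges: [-2.73, 2.73], [-0.86, 2.22], [0.23, 2.46], [-1.11, 4.25], [0.08, 2.63], [-2.82, 2.82]. Speed limits (rad/s): [2.79, 2.79, 3.14, 3.14, 3.14, 3.14].

## Interface

Orientations are given as a unit quaternion [x, y, z, w].
In Python, from plant import robot, imaging, sign_off, spotter gives the robot as it stands. The module is installed in compiled form; this text tells all that it offers.
- The arm moves only by the tool jog_arm, never from a script. Its argument "moves" is a list of rows, each a list of 7 numbers: the shift along the tool's x, y, z in m, then the turn, a rotation vector about the tool's x, y, z in degrees, then the closure in counts, from 0 (fully open) to 255 (shut). A call has 1 to 8 rows; each row is the pose to reach, as a shift and turn from the pose commanded when the call began, along the tool's axes at that moment; what a row does not reach only later rows make up. A row lasts 1/12 s, in which the tool goes at most 41.7 mm and 7.16 degrees, less where a joint would pass 70% of its speed; a pose out of reach is approached as far as the arm can. A call with a gripper value outside its range is refused whole. The fingers move at their own pace and stop on an object; "force" is the grip in N (left out, the last holds). Time passes only in rows, so rows that repeat a pose let the fingers close. It gives the time, the measured TCP pose, the force and the opening at its end, in the units of the state.
- robot.sense(): the state, without advancing time (a new reading comes with each control period).
- imaging.capture(name): name is "scene" or "side" or "wrist"; returns a dict with "image" (400x640x3 uint8, red, green, blue), "intrinsics" (3x3 intrinsics, pixels), "rvec" (rotation vector, rad) and "tvec" (3), from world to camera coordinates, as OpenCV has them. Camera axes: x right, y down, z forward; pixel columns grow to the right and rows downward; lengths in m; the calibration is good to about 2 mm. A picture is of the moment at which its call begins. There is no depth.
- sign_off(): hands the job in, once; it reports no verdict.
Trained networks look in a picture, given as the dict that the camera call returned (one of the last four; its "shot" number tells which), for a name from the list of things; names that differ only in an ending like _2 or _b are one class to them, and where a whole thing is asked for, a point or a joint stands for the part that bears it (a point fixed in the world has none). Each returns a list of dicts, best first, with "conf" (0 to 1); they miss things now and then, are a little off and sometimes report something else, mostly with a low value. They report only what shows in the picture. A call takes as long as a camera call.
- spotter.search_frame(target, picture): "point" ([x, y, z] in m, in world coordinates, good to about 4 mm: the middle of the surface that is visible of it).
The state is a dict: "t": time; "q": joint angles; "qvel": joint speeds; "effort": joint torques, N m; "eef_pos": TCP position; "orientation": TCP orientation; "wrist_force": force on the tool from outside, world axes, zero at the start; "moment": the same for the moment, N m; "grip_width": opening from 0.0 (shut) to 1.0 (fully open).
Only numpy, scipy, OpenCV 4.12 (cv2) and the standard library are available. Lean on these libraries where they do the work, as an engineer would, in place of code of your own. Each camera call takes 0.05 s, during which the arm holds its last target. There are 200 camera calls.

## Task

Slide the camera carriage along its rail up against the end stop beside the gauge under test, with the boom still latched in. Then take the camera by its grip so that the lock button is squeezed in, draw the boom out to the 100 mm mark so that the camera looks down on the dial, and finish holding it steady there, button still squeezed and carriage still at the stop, so that a colleague can do up the clamp screw. Leave the loose gauge, weight, wrench and adapter where they are.

Things in the scene. Friction and masses are not known exactly. Their poses are not given: they have to be found in the camera images.
- station: Gauge comparator with camera rail, one fixed unit: grey base, steel top, 310 x 460 mm, 20 mm thick. Origin: centre of underside (base from x -150 to 160 mm). +y runs along the rail to the working end stop, -x is the way the boom draws out, z up. Gauges stand along y at x -80 mm, up to 150 mm above the bench; the rail lies at x +85 mm. The working stop is beside the gauge whose white dial faces up
- carriage (a joint): Slide of the camera carriage along the rail, m: 0 at the far (-y) end, 0.220 hard against the working (+y) stop. It starts somewhere between 0 and 0.12; it runs stiffly (about 6 N of friction) and stays where it is left
- carriage_knob (a point): Centre of the carriage's push knob, 246 mm above the bench: steel, upright, 25 mm in diameter, from 227 to 265 mm above the bench, on top of the grey sleeve (30 x 30 mm, 155 mm long, its top 215 mm above the bench) that the carriage's column carries. Moves with the carriage
- sleeve_mouth (a point): Top edge of the sleeve's open front end (dark collar), 215 mm above the bench, on the boom's centre line: the index against which the boom's scale is read. Moves with the carriage
- boom (a joint): Extension of the boom from its sleeve along station -x, m: 0 in (its start, latched), 0.130 out. The 20 mm wide bar has lines on top every 10 mm, full-width ones at 0, 50 and 100 mm from the camera head; the line level with the sleeve's mouth is the extension. Latched, it cannot be drawn out; with the button in it runs free (0.5 N friction) and a spring draws it back in with 2.5 to 3.8 N
- boom_grip (a point): Middle of the camera grip, midway between the button's face and the opposite side, 240 mm above the bench. White upright block 34 mm long (station x), 30 mm wide (y), 215 to 263 mm above the bench; over the button 37 mm wide along y, 32 squeezed. Below it a head 28 mm wide and the camera, 36 mm in diameter. 25 mm ahead (-x) of the sleeve's mouth with the boom fully in, 125 mm at the 100 mark
- lock_button (a joint): Travel of the lock button into the grip, m: 0 out (latched), free from about 0.003, 0.005 fully in. Spring button, 5 N to start, 8 N fully in. The latch catches again when the boom is back in
- button_face (a point): Centre of the lock button's face, 240 mm above the bench: a black thumb plate 26 mm long (x), 32 mm tall, standing 7 mm out of the grip's side that looks to the station's -y; pressed to +y (towards the working stop)
- lens (a point): Lens of the camera, looking straight down: lower end of the camera, 145 mm above the bench, in line with the grip; it comes over dial_centre with the carriage at the stop and the boom at 100 mm
- dial_centre (a point): Centre of the white dial of the gauge under test, 72 mm across, facing up 99 mm above the bench, on the station at x -80, y +110 mm
- spare_gauge: Loose steel gauge, 72 mm across, face down with its brass stem up, 56 mm tall, on the bench to the left; origin at the centre of its underside. Bystander
- weight: Loose steel weight disc 72 mm across with a knob, 46 mm tall, on the bench to the right; origin at the centre of its underside. Bystander
- wrench: Loose steel wrench 170 mm long lying flat on the bench to the left. Bystander
- adapter: Loose brass adapter, 25 mm hexagon, 32 mm tall, standing on the station's steel top between manifold and rail; origin at the centre of its underside. Bystander

How it is judged:
By the outcome, as a careful person would: the job done as asked, in the order asked, and still so for the second after the job is handed in, while the arm keeps its last pose, push and grip.
It also fails if it takes over 45 s, if anything falls off the work surface, if the arm or the gripper's body presses on something with over 40 N, if the wrist force passes 120 N, or if a joint passes its speed limit or range.

## Working session

There is one attempt and no reset: what is moved stays moved. The work goes in short steps, Python scripts to look and compute and a tool call to move; the robot and the scene stay as the last step left them, time stands still between calls to the robot, and variables do not carry over. Pictures are saved under pics/ and viewed, on a budget of 10 in all, crops included, one or two more only if the job needs it, and the job is handed in when it is done.

Besides the shell and the picture viewer there is one more tool, called after "Emit:" in YAML: its name, and indented under it one key for each argument. jog_arm: Moves the arm, as the interface text tells. Its arguments: {"type":"object","properties":{"moves":{"type":"array"},"force":{"type":"number"}},"required":["moves"]}

```bash
mkdir -p pics
cat > h.py <<'E'
import numpy as np, cv2
from plant import robot, imaging, sign_off, spotter
from scipy.spatial.transform import Rotation as R
def cap(n,f=None):
    p=imaging.capture(n)
    if f: cv2.imwrite('pics/'+f,cv2.cvtColor(p['image'],cv2.COLOR_RGB2BGR))
    return p
def proj(p,X):
    return cv2.projectPoints(np.atleast_2d(np.array(X,float)),np.array(p['rvec'],float),np.array(p['tvec'],float),np.array(p['intrinsics'],float),None)[0][:,0]
def onz(p,uv,z):
    Rm=cv2.Rodrigues(np.array(p['rvec'],float))[0];c=-Rm.T@np.array(p['tvec'],float).ravel()
    d=Rm.T@np.linalg.inv(p['intrinsics'])@[uv[0],uv[1],1]
    return c+d*(z-c[2])/d[2]
def st():
    s=robot.sense(); r=R.from_quat(s['orientation'])
    print('t',s['t'],'pos',np.round(s['eef_pos'],4),'F',np.round(s['wrist_force'],1),'w',round(s['grip_width'],3)); print(np.round(r.as_matrix(),3)); return s
E
python3 - <<'E'
from h import *
s=st()
for n in ['scene','side']:
    p=cap(n,n+'0.png')
    print(n,(-cv2.Rodrigues(p['rvec'])[0].T@p['tvec']).round(3))
    for t in ['station','carriage_knob','sleeve_mouth','boom_grip','button_face','lens','dial_centre','spare_gauge','weight','wrench','adapter']:
        print(t,[(np.round(d['point'],3).tolist(),round(d['conf'],2)) for d in spotter.search_frame(t,p)[:2]])
print(p['shot'])
E
```

```text
t 0.0 pos [5.743e-01 1.000e-04 2.551e-01] F [-0.3  0.2 -0.3] w 1.001
[[ 0.    -0.002  1.   ]
 [-1.     0.     0.   ]
 [-0.    -1.    -0.002]]
scene [1.057 0.477 1.048]
station [([0.577, -0.054, 0.019], 0.8)]
carriage_knob [([0.637, -0.144, 0.201], 0.67)]
sleeve_mouth [([0.636, -0.145, 0.206], 0.67)]
boom_grip [([0.572, -0.147, 0.233], 0.57)]
button_face [([0.638, -0.142, 0.208], 0.53)]
lens [([0.571, -0.14, 0.23], 0.73)]
dial_centre [([0.57, -0.053, 0.02], 0.58)]
spare_gauge [([0.664, 0.388, 0.033], 0.56)]
weight [([0.588, -0.488, 0.025], 0.5)]
wrench [([0.489, 0.448, 0.009], 0.96)]
adapter [([0.663, 0.387, 0.033], 0.61)]
side [ 0.322 -0.923  1.156]
station [([0.542, -0.165, 0.015], 0.61)]
carriage_knob [([0.618, -0.163, 0.2], 0.83)]
sleeve_mouth [([0.617, -0.166, 0.198], 0.61)]
boom_grip [([0.557, -0.172, 0.231], 0.6)]
button_face []
lens [([0.56, -0.173, 0.231], 0.98)]
dial_centre [([0.542, -0.164, 0.016], 0.66)]
spare_gauge []
weight [([0.575, -0.51, 0.021], 0.97)]
wrench []
adapter [([0.62, -0.164, 0.197], 0.54)]
2
```

View pics/scene0.png

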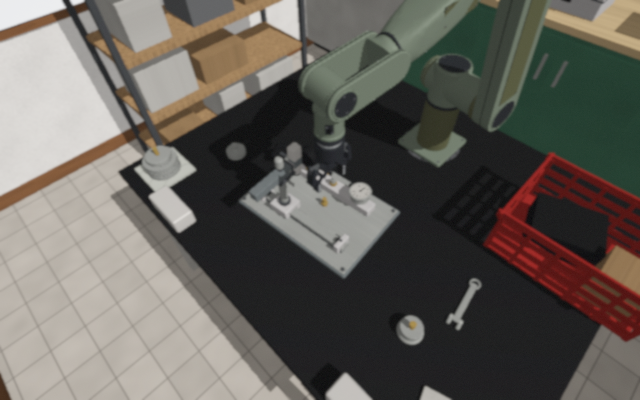

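View pics/side0.png

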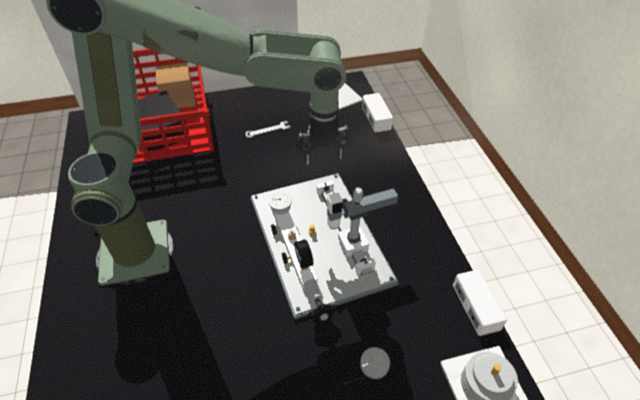

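Scene: white dial at about (360,190), working stop (340,242), carriage column (285,195). Side: dial (281,203), stop (327,190), boom/sleeve (340–395,205). I'll enlarge both to measure the station's corners.

Run:
```python
from h import *
a=cv2.imread('pics/scene0.png')[135:285,225:405]; b=cv2.imread('pics/side0.png')[165:325,240:410]
a=cv2.resize(a,None,fx=3.9/1.8,fy=3.9/1.8,interpolation=3) if 0 else cv2.resize(a,(396*1,330),interpolation=3)
b=cv2.resize(b,(400,376),interpolation=3)
c=np.zeros((376,800,3),np.uint8);c[:330,:396]=a;c[:,400:]=b
cv2.imwrite('pics/crop0.png',c)
p=cap('scene');q=cap('side')
for P,L in ((p,[(240,200),(345,275),(398,210)]),(q,[(252,195),(337,176),(397,282),(298,316)])):
    print([onz(P,u,.02).round(3).tolist() for u in L])
```

```text
[[0.715, -0.292, 0.02], [0.666, 0.156, 0.02], [0.368, 0.12, 0.02]]
[[0.372, 0.12, 0.02], [0.662, 0.136, 0.02], [0.712, -0.303, 0.02], [0.422, -0.336, 0.02]]
```

View pics/crop0.png

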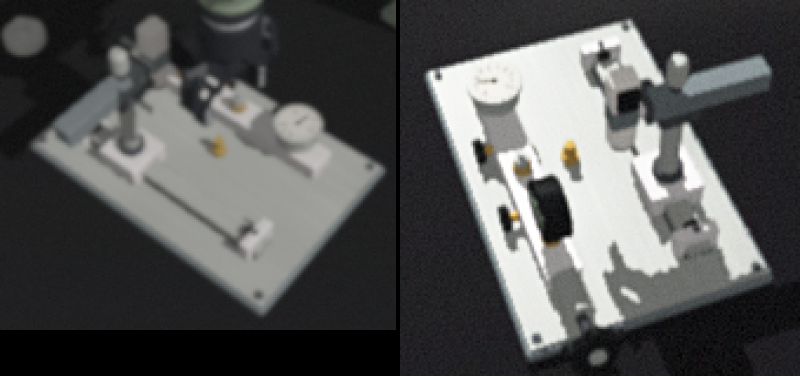

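Run:
```python
from h import *
from scipy.optimize import least_squares
p=cap('scene');q=cap('side')
A=lambda u:(u[0]/2.2+225,u[1]/2.2+135)
B=lambda u:((u[0]-400)/2.353+240,u[1]/2.353+165)
obs=[(p,(-.0+.160,-.23),A((34,147))),(p,(.16,.23),A((262,306))),(p,(-.15,.23),A((384,168))),
(q,(-.15,.23),B((427,75))),(q,(.16,.23),B((632,20))),(q,(.16,-.23),B((770,273))),(q,(-.15,-.23),B((530,350)))]
for a in obs: print(onz(a[0],a[2],.02).round(3))
W=lambda v,c,z:np.r_[v[:2]+np.array([[np.cos(v[2]),-np.sin(v[2])],[np.sin(v[2]),np.cos(v[2])]])@c,z]
f=lambda v:np.concatenate([proj(P,W(v,np.array(c),.02))[0]-u for P,c,u in obs])
r=least_squares(f,[.54,-.09,.11]);v=r.x
print('station',v.round(4),np.degrees(v[2]),r.fun.reshape(-1,2).round(1).tolist())
def inv(X): d=X[:2]-v[:2];c,s=np.cos(v[2]),np.sin(v[2]);return np.array([c*d[0]+s*d[1],-s*d[0]+c*d[1]])
for P,u in((p,A((119,50))),(q,B((678,58)))):
    X=onz(P,u,.265);print('knobtop',X.round(3),inv(X).round(3))
for P,u in((p,A((298,122))),(q,B((494,84)))):
    X=onz(P,u,.099);print('dial',X.round(3),inv(X).round(3))
print('dial',W(v,np.array([-.08,.11]),.099))
# grip top centre at station coords guess
for P,u in((p,A((152,22))),(q,B((622,75)))):
    X=onz(P,u,.263);print('grip?',X.round(3),inv(X).round(3))
```

```text
[ 0.719 -0.284  0.02 ]
[0.665 0.152 0.02 ]
[0.369 0.127 0.02 ]
[0.369 0.112 0.02 ]
[0.671 0.146 0.02 ]
[ 0.714 -0.3    0.02 ]
[ 0.416 -0.327  0.02 ]
station [ 0.5366 -0.0882  0.1041] 5.964130176426342 [[-3.0, -2.5], [-0.1, 2.6], [0.6, -1.3], [-2.2, -2.6], [-0.6, -2.4], [1.9, -0.3], [-1.4, 2.1]]
knobtop [ 0.625 -0.151  0.265] [ 0.082 -0.072]
knobtop [ 0.628 -0.153  0.265] [ 0.085 -0.074]
dial [0.445 0.013 0.099] [-0.081  0.11 ]
dial [0.445 0.004 0.099] [-0.081  0.102]
dial [0.44562274 0.01293986 0.099     ]
grip? [ 0.559 -0.161  0.263] [ 0.015 -0.074]
grip? [ 0.563 -0.16   0.263] [ 0.018 -0.075]
```

Consistent: station at about (0.537, −0.088), yaw 6°, knob at (0.6265, −0.152), so roughly 184 mm of slide is left. I'll rise, go over the knob, and turn the jaws along station y.

Emit:
jog_arm:
  moves:
    - [0.02,-0.04,0.01,0,7,0,0]
    - [0.04,-0.08,0.02,0,14,0,0]
    - [0.06,-0.085,0.025,0,21,0,0]
    - [0.08,-0.085,0.03,0,28,0,0]
    - [0.1,-0.085,0.04,0,35,0,0]
    - [0.12,-0.085,0.045,0,42,0,0]
    - [0.14,-0.085,0.05,0,49,0,0]
    - [0.15,-0.085,0.05,0,56,0,0]

```text
t: 2.07
eef_pos: [0.6255, -0.1525, 0.3409]
orientation: [0.204, -0.677, 0.677, -0.204]
wrist_force: [-1.1, 0.2, -0.0]
grip_width: 1.002
```

Emit:
jog_arm:
  moves:
    - [0,0,0,0,7,0,0]
    - [0,0,0,0,14,0,0]
    - [0,0,0,0,21,0,0]
    - [0,0,0,0,28,0,0]
    - [0,0,0,0,28,0,0]
    - [0,0,0,0,28,0,0]

```text
t: 2.57
eef_pos: [0.625, -0.15, 0.3412]
orientation: [-0.038, 0.706, -0.706, 0.038]
wrist_force: [-0.7, -0.5, 0.7]
grip_width: 0.998
```

Run:
```python
from h import *
s=st()
p=cap('wrist','wrist1.png')
print((-cv2.Rodrigues(p['rvec'])[0].T@p['tvec']).round(3))
for t in ['carriage_knob','sleeve_mouth','boom_grip','button_face']:
    print(t,[(np.round(d['point'],3).tolist(),round(d['conf'],2)) for d in spotter.search_frame(t,p)[:2]])
print(proj(p,[[.6265,-.152,.265],[.6265,-.152,.227]]))
```

```text
t 2.5667 pos [ 0.625  -0.15    0.3412] F [-0.7 -0.5  0.7] w 0.998
[[-0.994 -0.     0.108]
 [-0.108  0.    -0.994]
 [ 0.    -1.    -0.   ]]
[ 0.706 -0.141  0.459]
carriage_knob [([0.641, -0.152, 0.21], 0.8)]
sleeve_mouth [([0.634, -0.149, 0.215], 0.94)]
boom_grip [([0.578, -0.16, 0.26], 0.95), ([0.64, -0.148, 0.219], 0.4)]
button_face [([0.574, -0.176, 0.254], 0.89)]
[[321.01359639 224.8319142 ]
 [320.56247254 205.75545294]]
```

View pics/wrist1.png

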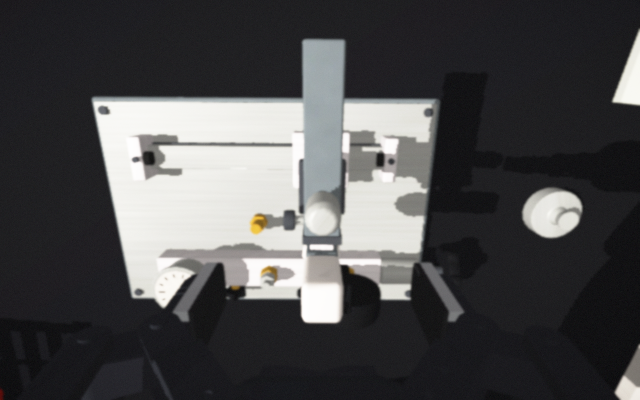

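The wrist view shows the knob at (322,220), matching the projected (321,225). The grip is at (322,290), its button to the right (station −y). The clamp screw at (290,220) stays below the fingers. Next I descend and grip the knob.

Emit:
jog_arm:
  moves:
    - [-0.001,0.025,0.001,0,0,0,0]
    - [-0.001,0.05,0.001,0,0,0,0]
    - [-0.001,0.075,0.001,0,0,0,0]
    - [-0.001,0.087,0.001,0,0,0,0]
    - [-0.001,0.087,0.001,0,0,0,0]

```text
t: 3.23
eef_pos: [0.6239, -0.1501, 0.2498]
orientation: [-0.04, 0.707, -0.705, 0.035]
wrist_force: [-1.4, 0.4, -0.7]
grip_width: 1.0
```

Emit:
jog_arm:
  moves:
    - [0,0,0,0,0,0,200]
    - [0,0,0,0,0,0,200]
    - [0,0,0,0,0,0,200]
    - [0,0,0,0,0,0,200]
    - [0,0,0,0,0,0,200]
    - [0,0,0,0,0,0,200]
    - [0,0,0,0,0,0,200]
    - [0,0,0,0,0,0,200]
  force: 25

```text
t: 3.9
eef_pos: [0.6269, -0.1519, 0.2563]
orientation: [0.036, -0.705, 0.707, -0.038]
wrist_force: [-0.6, -2.4, 5.2]
grip_width: 0.28
```

Emit:
jog_arm:
  moves:
    - [0,0,-0.01,0,0,0,200]
    - [0,0,-0.025,0,0,0,200]
    - [0,0,-0.04,0,0,0,200]
    - [0,0,-0.055,0,0,0,200]
    - [0,0,-0.07,0,0,0,200]
    - [0,0,-0.085,0,0,0,200]
    - [0,0,-0.1,0,0,0,200]
    - [0,0,-0.1,0,0,0,200]

```text
t: 4.57
eef_pos: [0.6166, -0.0499, 0.2563]
orientation: [-0.036, 0.706, -0.706, 0.039]
wrist_force: [0.4, 1.5, 6.5]
grip_width: 0.288
```

Emit:
jog_arm:
  moves:
    - [0,0,-0.015,0,0,0,200]
    - [0,0,-0.03,0,0,0,200]
    - [0,0,-0.045,0,0,0,200]
    - [0,0,-0.055,0,0,0,200]
    - [0,0,-0.065,0,0,0,200]
    - [0,0,-0.065,0,0,0,200]

```text
t: 5.07
eef_pos: [0.6101, 0.0137, 0.2563]
orientation: [0.036, -0.706, 0.706, -0.039]
wrist_force: [1.3, -1.2, 6.4]
grip_width: 0.283
```

Emit:
jog_arm:
  moves:
    - [0,0,-0.004,0,0,0,200]
    - [0,0,-0.008,0,0,0,200]
    - [0,0,-0.012,0,0,0,200]
    - [0,0,-0.012,0,0,0,200]

```text
t: 5.4
eef_pos: [0.6091, 0.0241, 0.2563]
orientation: [0.035, -0.705, 0.707, -0.039]
wrist_force: [1.9, -3.9, 5.8]
grip_width: 0.28
```

Emit:
jog_arm:
  moves:
    - [0,0,-0.002,0,0,0,200]
    - [0,0,-0.004,0,0,0,200]
    - [0,0,-0.004,0,0,0,200]

```text
t: 5.65
eef_pos: [0.6087, 0.0275, 0.2563]
orientation: [0.035, -0.705, 0.707, -0.038]
wrist_force: [2.1, -5.0, 5.5]
grip_width: 0.281
```

Emit:
jog_arm:
  moves:
    - [0,0,-0.002,0,0,0,200]
    - [0,0,-0.004,0,0,0,200]
    - [0,0,-0.004,0,0,0,200]

```text
t: 5.9
eef_pos: [0.6086, 0.0288, 0.2563]
orientation: [0.035, -0.703, 0.709, -0.038]
wrist_force: [1.6, -11.7, 4.3]
grip_width: 0.285
```

Emit:
jog_arm:
  moves:
    - [0,0,-0.001,0,0,0,200]
    - [0,0,-0.002,0,0,0,200]
    - [0,0,-0.002,0,0,0,200]

```text
t: 6.15
eef_pos: [0.6086, 0.0288, 0.2563]
orientation: [0.034, -0.702, 0.71, -0.038]
wrist_force: [2.0, -16.4, 4.0]
grip_width: 0.277
```

The carriage stopped moving (0.0288 measured while the push rose 5 → 16 N), so it is at the stop. Releasing.

Emit:
jog_arm:
  moves:
    - [0,0,0.002,0,0,0,100]
    - [0,0,0.004,0,0,0,0]
    - [0,0,0.004,0,0,0,0]
    - [0,0,0.004,0,0,0,0]
    - [0,0,0.004,0,0,0,0]
    - [0,-0.03,0.004,0,0,0,0]
    - [0,-0.06,0.004,0,0,0,0]
    - [0,-0.06,0.004,0,0,0,0]

```text
t: 6.82
eef_pos: [0.6099, 0.0316, 0.3214]
orientation: [0.033, -0.706, 0.707, -0.041]
wrist_force: [1.9, -0.7, 2.2]
grip_width: 1.001
```

Run:
```python
from h import *
s=st()
p=cap('wrist','wrist2.png')
for t in ['carriage_knob','sleeve_mouth','boom_grip','button_face','dial_centre']:
    print(t,[(np.round(d['point'],3).tolist(),round(d['conf'],2)) for d in spotter.search_frame(t,p)[:2]])
th=np.radians(5.96); ex=np.array([np.cos(th),np.sin(th),0])
k=np.array([.6086,.0288,.265]); 
print('knob top',proj(p,k),'grip c top',proj(p,k-.065*ex-[0,0,.002]),'corners',proj(p,[k-.065*ex-[0,0,.002]+a*.017*ex+b*.015*np.array([-ex[1],ex[0],0]) for a in(-1,1) for b in(-1,1)]).round().tolist())
```

```text
t 6.8167 pos [0.6099 0.0316 0.3214] F [ 1.9 -0.7  2.2] w 1.001
[[-0.994  0.012  0.105]
 [-0.105 -0.001 -0.994]
 [-0.012 -1.     0.002]]
carriage_knob [([0.624, 0.027, 0.214], 0.83)]
sleeve_mouth [([0.618, 0.031, 0.216], 0.91)]
boom_grip [([0.561, 0.02, 0.258], 0.67)]
button_face [([0.558, 0.007, 0.256], 0.92), ([0.581, -0.068, 0.023], 0.73)]
dial_centre [([0.58, -0.072, 0.021], 0.68)]
knob top [[321.92531572 243.05484674]] grip c top [[321.24591277 331.80555605]] corners [[343.0, 353.0], [299.0, 353.0], [345.0, 310.0], [298.0, 310.0]]
```

View pics/wrist2.png

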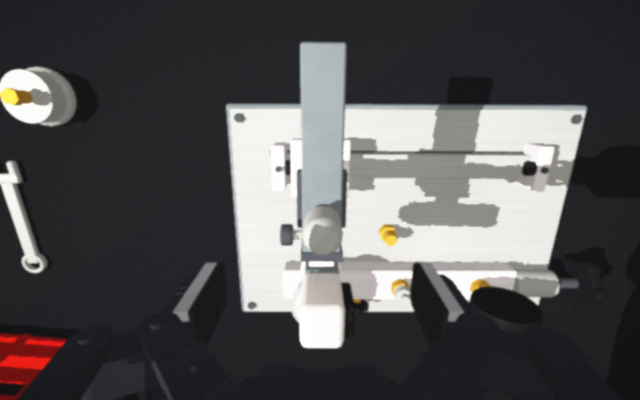

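The carriage touches the stop block at (283,170). The grip spans (299–345, 280–348), centred between the fingers. Moving over it by 64 mm, then down.

Emit:
jog_arm:
  moves:
    - [0.025,0,0.001,0,0,0,0]
    - [0.05,0,0.001,0,0,0,0]
    - [0.064,0,0.001,0,0,0,0]
    - [0.064,0.02,0.001,0,0,0,0]
    - [0.064,0.04,0.001,0,0,0,0]
    - [0.064,0.06,0.001,0,0,0,0]
    - [0.064,0.07,0.001,0,0,0,0]
    - [0.064,0.07,0.001,0,0,0,0]

```text
t: 7.78
eef_pos: [0.5408, 0.0237, 0.2401]
orientation: [-0.04, 0.707, -0.706, 0.034]
wrist_force: [-0.2, -0.4, -0.7]
grip_width: 1.001
```

Run:
```python
from h import *
s=st()
p=cap('wrist')['image'];q=cap('side')['image'];r=cap('scene')['image']
c=np.zeros((560,800,3),np.uint8)
c[:300,:480]=cv2.resize(p,(480,300),interpolation=3)
c[:300,480:]=cv2.resize(q[130:280,250:410],(320,300),interpolation=3)
c[300:,:400]=cv2.resize(r[130:260,230:430],(400,260),interpolation=3)
cv2.imwrite('pics/m3.png',c[:,:,::-1])
```

```text
t 7.7833 pos [0.5408 0.0237 0.2401] F [-0.2 -0.4 -0.7] w 1.001
[[-0.994 -0.008  0.104]
 [-0.104  0.001 -0.995]
 [ 0.008 -1.    -0.002]]
```

View pics/m3.png

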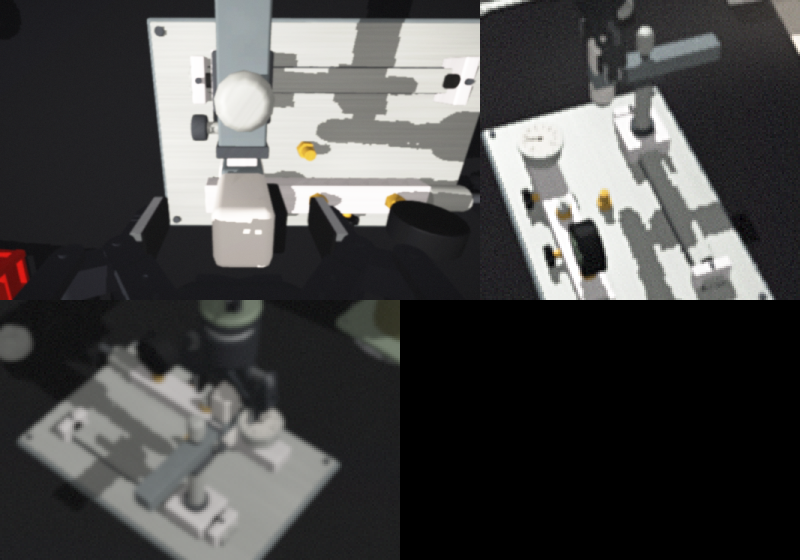

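Emit:
jog_arm:
  moves:
    - [0,0,0,0,0,0,0]
    - [0,0,0,0,0,0,0]

```text
t: 8.1
eef_pos: [0.5444, 0.0233, 0.2457]
orientation: [0.036, -0.706, 0.706, -0.038]
wrist_force: [0.3, 0.2, -0.4]
grip_width: 1.0
```

Run:
```python
from h import *
s=st();m=R.from_quat(s['orientation']).as_matrix();e=np.array(s['eef_pos'])
p=cap('wrist','wrist4.png')
g=e.copy();g[2]=.263
print(proj(p,[g+m[:,0]*a+m[:,2]*b for a in(-.017,0,.017) for b in(-.014,.016)]).round(0).tolist())
c=np.array(p['image'])[200:400,220:430];cv2.imwrite('pics/w4c.png',cv2.resize(c,(630,600),interpolation=3)[:,:,::-1])
```

```text
t 8.1 pos [0.5444 0.0233 0.2457] F [ 0.3  0.2 -0.4] w 1.0
[[-0.995  0.003  0.105]
 [-0.105 -0.    -0.995]
 [-0.003 -1.     0.001]]
[[278.0, 284.0], [362.0, 284.0], [280.0, 323.0], [360.0, 323.0], [282.0, 359.0], [359.0, 360.0]]
```

View pics/w4c.png

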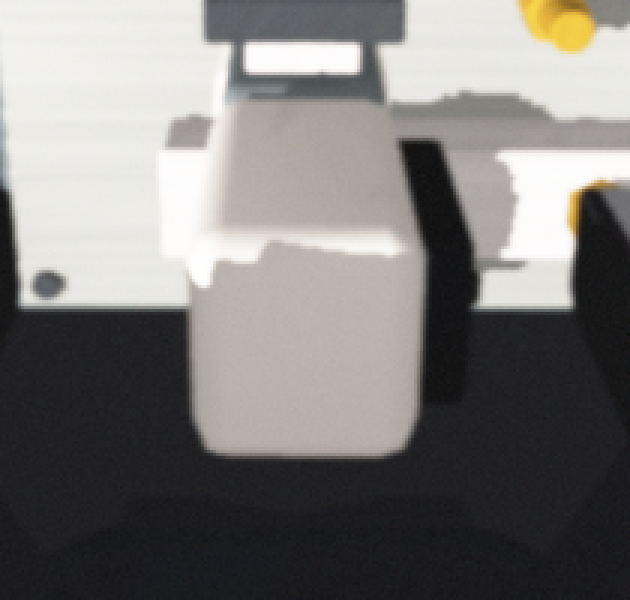

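The grip's top face lies at about (283–362, 278–352), 3 mm to +x of the TCP. It is 1–2 mm to −y, which biases the squeeze toward the stop, so I keep that. Correcting x, then squeezing.

Emit:
jog_arm:
  moves:
    - [-0.003,0,0,0,0,0,0]
    - [-0.003,0,0,0,0,0,60]
    - [-0.003,0,0,0,0,0,200]
    - [-0.003,0,0,0,0,0,200]
    - [-0.003,0,0,0,0,0,200]
    - [-0.003,0,0,0,0,0,200]
    - [-0.003,0,0,0,0,0,200]
    - [-0.003,0,0,0,0,0,200]
  force: 30

```text
t: 8.82
eef_pos: [0.5469, 0.0214, 0.2453]
orientation: [0.036, -0.704, 0.708, -0.037]
wrist_force: [0.0, -6.8, 2.7]
grip_width: 0.367
```

Emit:
jog_arm:
  moves:
    - [0,0,0,0,0,0,200]
    - [0,0,0,0,0,0,200]

```text
t: 8.98
eef_pos: [0.5469, 0.0214, 0.2453]
orientation: [0.036, -0.704, 0.708, -0.037]
wrist_force: [-1.4, -6.8, 2.3]
grip_width: 0.366
```

Squeezed (about 31–32 mm), with ~7 N toward the stop. Drawing out.

Emit:
jog_arm:
  moves:
    - [0.005,0,0,0,0,0,200]
    - [0.013,0,0,0,0,0,200]
    - [0.022,0,0,0,0,0,200]
    - [0.031,0,0,0,0,0,200]
    - [0.04,0,0,0,0,0,200]
    - [0.045,0,0,0,0,0,200]
    - [0.05,0,0,0,0,0,200]
    - [0.05,0,0,0,0,0,200]

```text
t: 9.65
eef_pos: [0.4976, 0.0164, 0.2453]
orientation: [0.035, -0.705, 0.708, -0.038]
wrist_force: [2.7, -6.0, -0.3]
grip_width: 0.369
```

Emit:
jog_arm:
  moves:
    - [0,0,0,0,0,0,200]
    - [0,0,0,0,0,0,200]

```text
t: 9.82
eef_pos: [0.4981, 0.0164, 0.2453]
orientation: [0.035, -0.705, 0.708, -0.038]
wrist_force: [3.4, -5.5, -0.0]
grip_width: 0.371
```

Emit:
jog_arm:
  moves:
    - [0.005,0,0,0,0,0,200]
    - [0.013,0,0,0,0,0,200]
    - [0.022,0,0,0,0,0,200]
    - [0.031,0,0,0,0,0,200]
    - [0.04,0,0,0,0,0,200]
    - [0.046,0,0,0,0,0,200]
    - [0.051,0,0,0,0,0,200]
    - [0.051,0,0,0,0,0,200]

```text
t: 10.48
eef_pos: [0.4469, 0.0113, 0.2453]
orientation: [0.035, -0.705, 0.708, -0.038]
wrist_force: [3.1, -5.6, 0.4]
grip_width: 0.37
```

Emit:
jog_arm:
  moves:
    - [0,0,0,0,0,0,200]
    - [0,0,0,0,0,0,200]

```text
t: 10.65
eef_pos: [0.4475, 0.0113, 0.2453]
orientation: [0.035, -0.705, 0.708, -0.038]
wrist_force: [3.0, -5.5, -0.3]
grip_width: 0.371
```

Run:
```python
from h import *
s=st()
p=cap('wrist','wrist5.png')
e=np.array(s['eef_pos']);th=np.radians(5.9);ex=np.array([np.cos(th),np.sin(th),0])
for d in (115,120,125,130): print(d,proj(p,np.r_[e[:2],.215]+ex*d/1000).round(1))
c=np.array(p['image'])[60:360,180:460];cv2.imwrite('pics/w5c.png',cv2.resize(c,(560,600),interpolation=3)[:,:,::-1])
```

```text
t 10.65 pos [0.4475 0.0113 0.2453] F [ 3.  -5.5 -0.3] w 0.371
[[-0.995  0.004  0.104]
 [-0.104 -0.004 -0.995]
 [-0.004 -1.     0.005]]
115 [[317.8   7.1]]
120 [[317.8  -7.2]]
125 [[317.8 -21.8]]
130 [[317.8 -36.7]]
```

View pics/w5c.png

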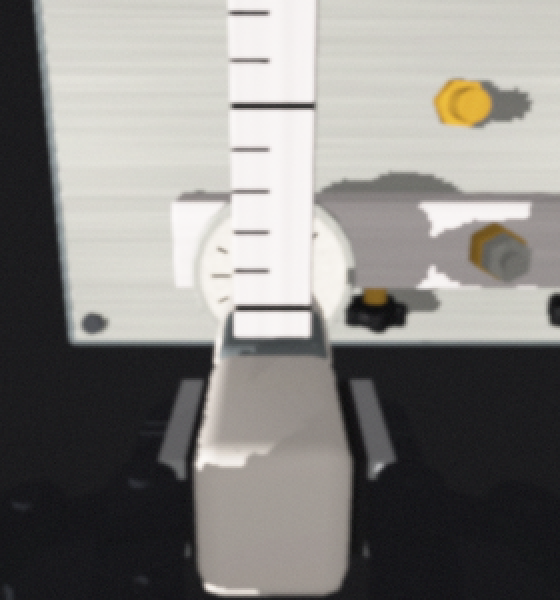

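Arm travel gives 99.9 mm of extension. In the pads the grip features sit where they did before the pull (about 5 px of shift, all explained by the 2.5 mm x correction), so no slip. The mouth is outside the wrist view, so I'll check it from the fixed cameras.

Run:
```python
from h import *
p=cap('scene');q=cap('side')
th=np.radians(5.9);ex=np.array([np.cos(th),np.sin(th),0]);e=np.r_[.4475,.0113-0.002,.215]
for P in(p,q): print(proj(P,[e+ex*.125,e+ex*.165+[0,0,.05],e+ex*.025,e+ex*.075]).round(1).tolist())
c=np.zeros((600,800,3),np.uint8)
a=np.array(p['image'])[150:270,280:380];b=np.array(q['image'])[130:250,270:370]
c[:480,:400]=cv2.resize(a,(400,480),interpolation=3);c[:480,400:]=cv2.resize(b,(400,480),interpolation=3)
cv2.imwrite('pics/fin.png',c[:480,:,::-1])
for t in ['carriage_knob','sleeve_mouth','boom_grip']:
  for P in(p,q):print(t,[(np.round(d['point'],3).tolist(),round(d['conf'],2)) for d in spotter.search_frame(t,P)[:1]])
```

```text
[[335.4, 191.5], [326.4, 188.9], [356.3, 170.8], [346.1, 180.9]]
[[319.8, 161.5], [333.3, 145.3], [286.6, 169.8], [303.4, 165.6]]
carriage_knob [([0.622, 0.03, 0.207], 0.62)]
carriage_knob [([0.599, 0.018, 0.194], 0.93)]
sleeve_mouth [([0.618, 0.032, 0.208], 0.64)]
sleeve_mouth [([0.596, 0.014, 0.196], 0.65)]
boom_grip [([0.464, 0.022, 0.209], 0.97)]
boom_grip [([0.468, 0.013, 0.203], 0.66)]
```

View pics/fin.png

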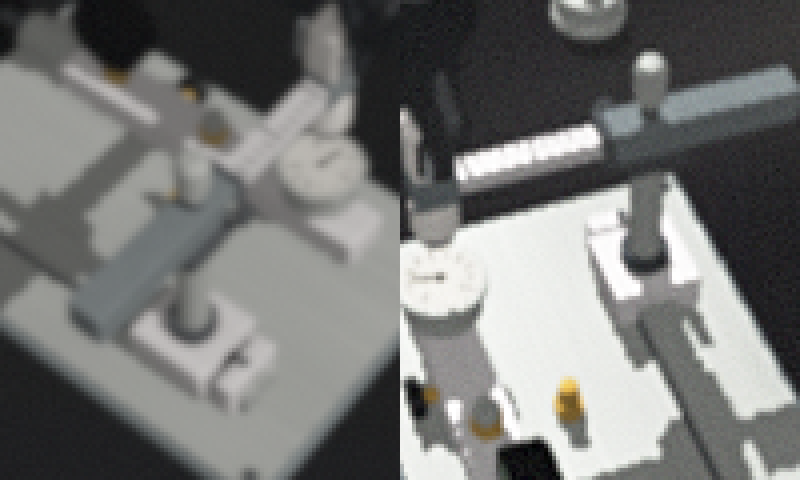

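Side view: mouth at (320,165) and 50 mark at (302,167), against predictions of (320,162) and (303,166). The carriage sits against the stop block. Handing in.

```bash
python3 -c "
from h import *
st(); sign_off(); st()"
```

```text
t 11.1 pos [0.4476 0.0113 0.2453] F [ 4.3 -5.7  0.4] w 0.367
[[-0.995  0.004  0.104]
 [-0.104 -0.004 -0.995]
 [-0.004 -1.     0.005]]
the job is handed in; nothing more can be done
the job is handed in; nothing more can be done
```

The job is done and handed in at 11.1 s of the 45 s allowed. The arm is holding the camera over the dial with the button squeezed.

- **Carriage:** I slid it by its knob until it stopped moving while the push rose from 5 to 16 N. The boom was still latched then. The arm still presses it toward the stop with about 5.7 N, and the pictures show the carriage block against the stop.
- **Button:** the jaws closed to about 31 mm, against 32 mm expected with the button fully in. The boom then ran free, with only about 3–4 N pulling back.
- **Boom:** arm travel gives 99.9 mm of extension. The wrist pictures showed no slip in the jaws, to about 1 mm.
- **Dial:** the grip is within about 3 mm of the estimated dial centre.
- **Loose parts:** I kept clear of the gauge, weight, wrench and adapter. I did not measure them again at the end.

**Weak check:** the 100 mm line at the sleeve's mouth was outside the wrist camera's view. The side camera agrees with the reading, but only to about 3 mm per pixel: the mouth was 3–4 px off its predicted place and the 50 mm line about 2 px. The networks' points for the knob and sleeve mouth differed between cameras by 2 cm or so, so I relied on picture measurements and arm travel for them.

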